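Lock the blue casting frame with a flat driver

TASK

Take the orange-handled flat driver out of its pottery holder, seat its blade in the slotted brass lock screw on the blue block and, keeping the blade in the slot all the while, turn the screw clockwise to its stop, so that the slot lines up with the white marks. Then stand the driver back upright in its holder and let go. Leave the lock screw on the red block as it is.

Things in the scene. Friction and masses are not known exactly. Their poses are not given: they have to be found in the camera images.
- driver_grip (a point): Centre of flat orange handle (40 along x, 24 along y, 72 tall) of loose driver, 0.25 kg, upright in a fixed cream holder (tube 68 wide, bore 34, 90 high). z up the tool, x along blade width. Blade tip 119 below: 20 wide, 5 thick, 25 long; 12 mm shank. Under the handle a 48 mm collar, its underside 44 below here, rests on the holder's rim. Holder axis = this point's start; any yaw on return.
- blue_slot (a point): Middle of the slot's floor in the brass screw on the blue block of a fixed plywood frame; the blade tip goes here. About 58 mm above the table. z up, x along the slot (turns with the screw). Head 44 mm across, rising 14 mm above the slot floor; slot right across it, 8 mm wide in the lower 6 mm, flaring to about 17 mm at the top. Block 72 mm square, 55 mm high, with two white marks.
- blue_lock (a joint): Turn of the blue block's brass screw, rad; grows clockwise seen from above. Starts 0 to 0.35; firm stop at 1.57 (slot in line with the white marks: locked). Stays where it is left; friction about 0.08 N m. The blade has about 0.15 rad of play in the slot before it drives the screw.
- red_lock (a joint): Turn of the like brass screw on the red block of the second, equal frame; starts 0.1 to 0.35 and is not to be turned. Which frame stands left or right varies. Both frames are fixed, 180 by 130 mm, below 75 mm high.

How it is judged (in metres and radians):
On the way, in this order (a step that is already met when the one before it is completed fails the run):
1. the driver's blade is seated in the slot of the blue block's screw, before that screw has been turned (horizontal distance between driver_grip and blue_slot below 0.015 m and z of driver_grip in the frame of blue_slot below 0.127 m and angle between driver_grip's own z axis and vertical below 0.2 rad and value of joint blue_lock below 0.55 rad), for 0.2 s.
2. the screw is turned clockwise to its stop with the blade still seated (horizontal distance between driver_grip and blue_slot below 0.015 m and z of driver_grip in the frame of blue_slot below 0.127 m and angle between driver_grip's own z axis and vertical below 0.2 rad and value of joint blue_lock above 1.35 rad), for 0.1 s.
At the end, for the whole second after the job is handed in: The blue block's screw is within 0.22 rad of its stop, the red block's screw has not been turned on, and the driver stands upright (within 10 degrees) in its holder, its handle within 15 mm of where it started (value of joint blue_lock above 1.35 rad and value of joint red_lock below 0.5 rad and distance of driver_grip from where it was at the start of the episode below 0.015 m and angle between driver_grip's own z axis and vertical below 0.17 rad); the robot touches nothing.
It fails at once if the blue block's screw is part-way round without the driver's blade seated in its slot (value of joint blue_lock between 0.6 and 1.3 rad and not (horizontal distance between driver_grip and blue_slot below 0.015 m and z of driver_grip in the frame of blue_slot below 0.127 m and angle between driver_grip's own z axis and vertical below 0.2 rad)).
It fails at once if the red block's screw is turned (value of joint red_lock above 0.5 rad or value of joint red_lock below 0.02 rad).
It also fails if it takes over 51 s, if anything falls off the work surface, if the arm or the gripper's body presses on something with over 40 N, if the wrist force passes 120 N, or if a joint passes its speed limit or range.

ROBOT

A 6-joint arm with a two-finger parallel gripper is mounted at the origin on the work surface. World frame = base frame: x ahead of the robot, y to its left, z up, the work surface at z = 0. Lengths are in mm, angles in rad, forces in N, time in s.
With the tool pointing down it reaches from about 325 to 900 mm from the base axis. Payload 6.1 kg.
Tool frame: the origin (TCP) lies midway between the tips of the shut fingers; the grasp point (between the pads) lies 19 mm behind it; z points along the fingers, y is the line along which they close (so a half turn about z gives the same grasp; the last joint's range is limited). The gripper opens to 87 mm and grips with 3 to 60 N. Pads are 19 mm wide; open, the fingers measure 117 mm over their backs; the gripper's body (75 mm by 190 mm) begins 51 mm behind the grasp point.
Start: joints at [-1.256, 0.22, 1.526, -0, 1.395, -0.126], TCP at [266.657, -565.252, 222.538] pointing down, gripper open.
Joint ranges: [-2.98, 2.98], [-0.91, 2.08], [0.09, 2.57], [-1.24, 4.39], [0.2, 2.65], [-2.68, 2.68]. Speed limits (rad/s): [2.57, 2.57, 3.01, 3.14, 3.14, 3.14].

INTERFACE

Orientations are given as a rotation vector (axis times angle).
In Python, from cell import * gives the robot as it stands.
- The arm moves only by the shell command python3 -m pendant 'ROWS' [FORCE]. ROWS is JSON, a list of rows, each a list of 3 entries, a list of its own where there are three numbers: the opening in per cent of the stroke, from 0 (shut) to 100 (fully open), then the shift along the tool's x, y, z as a fraction of full scale, then the turn about the tool's z as a fraction of full scale. A call has 1 to 20 rows; each row is the pose to reach, as a shift and turn from the pose commanded when the call began, along the tool's axes at that moment; what a row does not reach only later rows make up. Full scale, the value 1, is 0.3 m for a shift and 120 degrees for a turn. A row lasts 1/10 s, in which the tool goes at most 50 mm and 8.59 degrees, less where a joint would pass 70% of its speed; a pose out of reach is approached as far as the arm can. A call with a number of a shift or a turn outside -1 to 1 is refused whole. A call with a gripper value outside its range is refused whole. The fingers move at their own pace and stop on an object; FORCE is the grip in N (left out, the last holds). Time passes only in rows, so rows that repeat a pose let the fingers close. It gives the time, the measured TCP pose, the force, the opening and the grip force at its end, in the units of the state.
- read_state(): the state, without advancing time (a new reading comes with each control period).
- capture(name): name is "side" or "top"; returns the picture (420x560x3 uint8, blue, green, red); there is no depth.
- camera_info(name): a dict with "fx", "fy", "cx", "cy" (pixels), "cam_to_world" (4x4, takes a point from camera to world coordinates). Camera axes: x right, y up, looking along -z (the intrinsics and any distortion apply to the point x, -y, -z); pixel columns grow to the right and rows downward; lengths in mm; the calibration is good to about 2 mm. A picture is of the moment at which its call begins. camera_info takes no time and is no camera call.
- job_done(): hands the job in; it is judged then, once.
The state is a dict: "t": time; "qpos": joint angles; "qd": joint speeds; "effort": joint torques, N m; "eef_pos": TCP position; "tcp_rot": TCP orientation; "contact_force": force on the tool from outside, world axes, zero at the start; "torque": the same for the moment, N m; "finger_gap": opening from 0.0 (shut) to 1.0 (fully open); "finger_force": force on a finger pad.
Only numpy, scipy, OpenCV 4.12 (cv2) and the standard library are available. Lean on these libraries where they do the work, as an engineer would, in place of code of your own. Each camera call takes 0.05 s, during which the arm holds its last target. There are 200 camera calls.

## Working session

There is one attempt and no reset: what is moved stays moved. The work goes in short steps, Python scripts to look and compute and a shell command to move; the robot and the scene stay as the last step left them, time stands still between calls to the robot, and variables do not carry over. Pictures are saved under pics/ and viewed, at most 10 in all, crops included, and the job is handed in when it is done.

```bash
mkdir -p pics; ls; python3 - <<'E'
from cell import *
import cv2,numpy as np
for n in("top","side"):
    cv2.imwrite(f"pics/{n}0.png",capture(n)); print(n,camera_info(n))
s=read_state();print({k:np.round(v,3) for k,v in s.items()})
E
```

```text
pics
top {'fx': 498.4451442267657, 'fy': 498.4451442267657, 'cx': 269.5150969256065, 'cy': 213.75197527822158, 'cam_to_world': array([[-1.33637844e-01,  9.63171665e-01, -2.33326532e-01,
         3.37173985e+02],
       [-9.91018083e-01, -1.28713679e-01,  3.62759934e-02,
         7.89952783e+00],
       [ 4.90769264e-03,  2.36078658e-01,  9.71721556e-01,
         1.06572599e+03],
       [ 0.00000000e+00,  0.00000000e+00,  0.00000000e+00,
         1.00000000e+00]])}
side {'fx': 513.1255849175068, 'fy': 513.1255849175068, 'cx': 277.9763030019322, 'cy': 199.87543870062672, 'cam_to_world': array([[-9.66201173e-01,  1.34762410e-01, -2.19759836e-01,
         3.44722031e+02],
       [-2.57627390e-01, -5.34979442e-01,  8.04627320e-01,
         7.33350485e+02],
       [-9.13347744e-03,  8.34048014e-01,  5.51616252e-01,
         6.48584502e+02],
       [ 0.00000000e+00,  0.00000000e+00,  0.00000000e+00,
         1.00000000e+00]])}
{'t': np.float64(0.1), 'qpos': array([-1.256,  0.221,  1.528, -0.   ,  1.395, -0.126]), 'qd': array([ 0.   , -0.002, -0.003, -0.001,  0.001,  0.001]), 'effort': array([ 1.0000e-03, -4.9594e+01, -3.8852e+01,  7.0000e-02,  5.2000e-02,
       -0.0000e+00]), 'eef_pos': array([ 266.48 , -564.719,  221.523]), 'tcp_rot': array([-3.064, -0.687,  0.   ]), 'contact_force': array([ 0.671, -0.2  , -0.221]), 'torque': array([-0.038,  0.019,  0.021]), 'finger_force': np.float64(0.0), 'finger_gap': np.float64(1.006)}
```

View pics/top0.png

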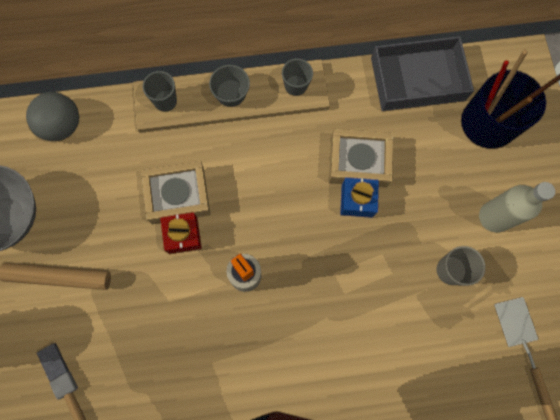

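View pics/side0.png

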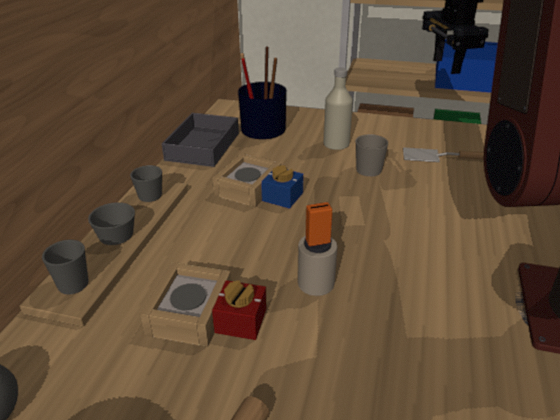

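```bash
cat > h.py <<'E'
from cell import *
import cv2,numpy as np
def ray(n,u,v):
    c=camera_info(n);M=c["cam_to_world"]
    d=M[:3,:3]@np.array([(u-c["cx"])/c["fx"],-(v-c["cy"])/c["fy"],-1]);return M[:3,3],d
def plane(n,u,v,z):
    o,d=ray(n,u,v);return (o+d*(z-o[2])/d[2])
def proj(n,p):
    c=camera_info(n);M=c["cam_to_world"];q=M[:3,:3].T@(np.array(p)-M[:3,3])
    return c["cx"]-c["fx"]*q[0]/q[2], c["cy"]+c["fy"]*q[1]/q[2]
def tri(a,b):
    (o,d),(p,e)=ray("top",*a),ray("side",*b)
    s=np.linalg.lstsq(np.c_[d,-e],p-o,rcond=None)[0]
    x,y=o+d*s[0],p+e*s[1];return (x+y)/2,np.linalg.norm(x-y)
def blobs(im,lo,hi,amin=60):
    m=cv2.inRange(cv2.cvtColor(im,cv2.COLOR_BGR2HSV),np.array(lo),np.array(hi))
    cs,_=cv2.findContours(m,cv2.RETR_EXTERNAL,cv2.CHAIN_APPROX_NONE)
    return [c for c in cs if cv2.contourArea(c)>amin]
E
python3 - <<'E'
from h import *
t=cv2.imread("pics/top0.png");s=cv2.imread("pics/side0.png")
for n,im in(("top",t),("side",s)):
    for nm,lo,hi in(("orange",(3,200,120),(14,255,255)),("brass",(14,130,90),(26,255,255)),("blue",(100,150,50),(125,255,255))):
        for c in blobs(im,lo,hi):
            r=cv2.minAreaRect(c)
            if cv2.contourArea(c)<3000: print(n,nm,cv2.contourArea(c),np.round(r[0]),np.round(r[1]),round(r[2]))
r=lambda im,a,b:cv2.resize(im[a[0]:a[1],b[0]:b[1]],(400,300),interpolation=cv2.INTER_CUBIC)
cv2.imwrite("pics/c1.png",np.vstack([np.hstack([r(t,(245,290),(215,275)),r(t,(170,215),(330,390))]),np.hstack([r(s,(200,260),(280,360)),r(s,(155,215),(240,320))])]))
E
```

```text
top orange 250.0 [241. 266.] [22. 13.] 53
top brass 202.0 [544. 395.] [52. 10.] 72
top brass 92.0 [ 70. 277.] [18. 45.] 90
top brass 203.5 [ 24. 274.] [48. 17.] 9
top brass 127.0 [242. 266.] [26. 13.] 56
top brass 117.5 [178. 236.] [ 8. 20.] 90
top brass 136.5 [178. 224.] [ 9. 19.] 90
top brass 102.0 [360. 198.] [19.  8.] 21
top brass 123.0 [364. 187.] [18.  9.] 20
top brass 67.5 [126.  32.] [13. 18.] 90
top brass 180.0 [289.  34.] [29. 24.] 80
top brass 122.5 [166.  29.] [22. 33.] 81
top brass 2598.0 [93. 43.] [ 59. 193.] 83
top brass 166.5 [314.  30.] [34. 24.] 90
top brass 331.0 [512.  16.] [14. 61.] 84
top brass 1908.0 [396.  20.] [ 41. 172.] 90
top brass 2581.5 [249.  26.] [ 60. 122.] 86
top brass 170.0 [163.   9.] [18. 49.] 78
top brass 925.5 [62.  7.] [ 16. 125.] 88
top blue 639.0 [359. 197.] [35. 36.] 2
side orange 746.0 [320. 223.] [41. 24.] 87
side brass 395.5 [237. 293.] [27. 27.] 18
side brass 209.5 [282. 173.] [16. 19.] 90
side blue 881.5 [282. 190.] [35. 40.] 90
side blue 2044.5 [466.  65.] [57. 49.] 5
```

View pics/c1.png

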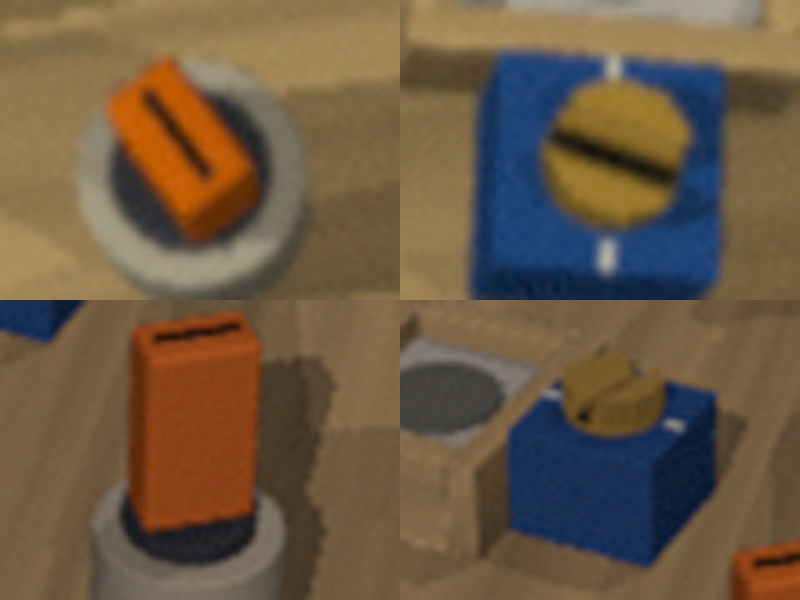

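```bash
python3 - <<'E'
from h import *
from scipy.spatial.transform import Rotation as R
print("tri top", tri((241.4,265.25),(319.7,206.4)))
a,b=plane("top",236.75,259.25,170),plane("top",246.2,271.25,170);print("line",(a+b)/2,np.degrees(np.arctan2(*(b-a)[1::-1])))
a,b=plane("side",311,207.6,170),plane("side",328.4,205.2,170);print("side line",(a+b)/2,np.degrees(np.arctan2(*(b-a)[1::-1])))
a,b=plane("top",353.25,189.95,60),plane("top",371.25,197,60);print("slot",(a+b)/2,np.degrees(np.arctan2(*(b-a)[1::-1])))
print("head",plane("top",362.5,192.95,72))
# side brass head centre, top rim
print("headtri",tri((362.5,192.95),(282.5,170.5)))
a,b=plane("top",330+213/6.667,170+65/6.667,55),plane("top",330+206/6.667,170+255/6.667,55);print("marks",(a+b)/2,np.degrees(np.arctan2(*(b-a)[1::-1])))
s=read_state();m=R.from_rotvec(s["tcp_rot"]).as_matrix();print(m.round(3))
E
```

```text
tri top (array([463.74561886,  37.45425187, 170.15165381]), np.float64(0.9497204516828092))
line [464.26101284  37.38086265 170.        ] -149.09208617495145
side line [463.25524569  37.27632704 170.        ] -152.216333332972
slot [ 596.30675846 -228.42409532   60.        ] -120.10541217861561
head [ 594.24516575 -226.3478325    72.        ]
headtri (array([ 595.11000847, -226.56818267,   70.90430229]), np.float64(1.1342456892881256))
marks [ 596.89304132 -227.74112142   55.        ] 167.80000710413586
[[ 0.904  0.427 -0.001]
 [ 0.427 -0.904  0.002]
 [ 0.    -0.002 -1.   ]]
```

```bash
python3 -m pendant '[[100,[0.726,-0.767,0],0],[100,[0.726,-0.767,0],0],[100,[0.726,-0.767,0],0],[100,[0.726,-0.767,0],0],[100,[0.726,-0.767,0],0],[100,[0.726,-0.767,0],0],[100,[0.726,-0.767,0],0],[100,[0.726,-0.767,0],0],[100,[0.726,-0.767,0],0],[100,[0.726,-0.767,0],0]]' 30
python3 -m pendant '[[100,[0.726,-0.767,0],-0.039],[100,[0.726,-0.767,0],-0.039],[100,[0.726,-0.767,0],-0.039],[100,[0.726,-0.767,0],-0.039],[100,[0.726,-0.767,0],-0.039],[100,[0.726,-0.767,0],-0.039],[100,[0.726,-0.767,0],-0.039],[100,[0.726,-0.767,0],-0.039],[100,[0.726,-0.767,0],-0.039],[100,[0.726,-0.767,0],-0.039],[100,[0.726,-0.767,0],-0.039]]'
cat >> h.py <<'E'
from scipy.spatial.transform import Rotation as R
def go(x,y,z,yaw=None):
    s=read_state();m=R.from_rotvec(s["tcp_rot"]).as_matrix();yw=np.degrees(np.arctan2(m[1,0],m[0,0]))
    d=m.T@(np.array([x,y,z])-s["eef_pos"])/300
    print("t",s["t"],"pos",s["eef_pos"].round(1),"yaw",yw.round(1),"tilt",np.degrees(np.arccos(-m[2,2])).round(2),"shift",d.round(3),"turn",None if yaw is None else round(-(yaw-yw)/120,3),"F",s["contact_force"].round(1),"q6",s["qpos"][5].round(2))
E
python3 -c "
from h import *
go(463.8,37.4,121,30)
cv2.imwrite('pics/s1.png',capture('side'))"
```

```text
t: 1.1
eef_pos: [365.2, -265.1, 222.5]
tcp_rot: [3.066, 0.685, -0.001]
contact_force: [0.2, 0.3, 0.9]
finger_gap: 0.999
finger_force: 0.0
t: 2.2
eef_pos: [464.2, 35.3, 222.5]
tcp_rot: [3.036, 0.808, -0.0]
contact_force: [0.4, -0.0, 0.1]
finger_gap: 0.999
finger_force: 0.0
t 2.2 pos [464.2  35.3 222.5] yaw 29.8 tilt 0.02 shift [ 0.002 -0.007  0.338] turn -0.002 F [ 0.4 -0.   0.1] q6 0.96
```

View pics/s1.png

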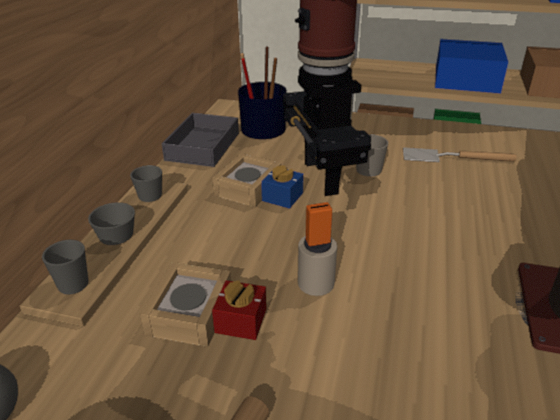

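```bash
python3 -c "
from h import *
go(463.8,37.4,121,30)
print(proj('side',(464,36,222)),proj('side',(464,36,170)))"
```

```text
t 2.25 pos [464.2  35.5 222.5] yaw 29.8 tilt 0.01 shift [ 0.002 -0.006  0.338] turn -0.002 F [ 0.3 -0.1 -0.7] q6 0.96
(np.float64(320.5831440627135), np.float64(179.0727323794349)) (np.float64(319.4338250083744), np.float64(205.9149987726107))
```

```bash
python3 -m pendant '[[100,[0.002,-0.006,0.1],-0.002],[100,[0.002,-0.006,0.2],-0.002],[100,[0.002,-0.006,0.3],-0.002],[100,[0.002,-0.006,0.338],-0.002],[100,[0.002,-0.006,0.338],-0.002],[0,[0.002,-0.006,0.338],-0.002],[0,[0.002,-0.006,0.338],-0.002],[0,[0.002,-0.006,0.338],-0.002],[0,[0.002,-0.006,0.338],-0.002],[0,[0.002,-0.006,0.338],-0.002],[0,[0.002,-0.006,0.338],-0.002],[0,[0.002,-0.006,0.338],-0.002],[0,[0.002,-0.006,0.338],-0.002]]' 50
python3 -c "
from h import *
go(463.8,37.4,121,30)"
```

```text
t: 3.55
eef_pos: [463.9, 38.7, 121.1]
tcp_rot: [-3.033, -0.818, 0.0]
contact_force: [0.4, 0.0, -0.4]
finger_gap: 0.358
finger_force: 0.0
t 3.55 pos [463.9  38.7 121.1] yaw 30.2 tilt 0.0 shift [-0.002  0.004  0.   ] turn 0.002 F [ 0.4  0.  -0.4] q6 0.96
```

```bash
python3 -m pendant '[[0,[0,0,0],0],[0,[0,0,0],0],[0,[0,0,0],0],[0,[0,0,0],0],[0,[0,0,0],0]]' 50
python3 -c "
from h import *
go(463.8,37.4,121,30)"
```

```text
t: 4.05
eef_pos: [463.9, 38.6, 121.0]
tcp_rot: [3.033, 0.818, -0.0]
contact_force: [0.6, -0.4, -1.0]
finger_gap: 0.27
finger_force: 50.0
t 4.05 pos [463.9  38.6 121. ] yaw 30.2 tilt 0.01 shift [-0.002  0.003  0.   ] turn 0.001 F [ 0.6 -0.4 -1. ] q6 0.96
```

```bash
python3 -m pendant '[[0,[0,0,-0.1],0],[0,[0,0,-0.2],0],[0,[0,0,-0.3],0],[0,[0,0,-0.38],0],[0,[0,0,-0.38],0],[0,[-0.01,0.16,-0.38],-0.04],[0,[-0.022,0.32,-0.38],-0.08],[0,[-0.033,0.48,-0.38],-0.12],[0,[-0.044,0.64,-0.38],-0.16],[0,[-0.055,0.8,-0.38],-0.2],[0,[-0.062,0.93,-0.38],-0.25],[0,[-0.066,0.986,-0.36],-0.25],[0,[-0.066,0.986,-0.32],-0.25],[0,[-0.066,0.986,-0.28],-0.25],[0,[-0.066,0.986,-0.26],-0.25],[0,[-0.066,0.986,-0.26],-0.25],[0,[-0.066,0.986,-0.26],-0.25]]'
python3 -c "
from h import *
go(595.5,-227,164,60)
t,s=capture('top'),capture('side');cv2.imwrite('pics/t2.png',t);cv2.imwrite('pics/s2.png',s)
r=lambda im,a,b:cv2.resize(im[a[0]:a[1],b[0]:b[1]],(400,400),interpolation=cv2.INTER_CUBIC)
cv2.imwrite('pics/c2.png',np.hstack([r(t,(150,230),(320,400)),r(s,(120,200),(240,320))]))"
```

```text
t: 5.75
eef_pos: [595.4, -226.0, 199.2]
tcp_rot: [-2.717, -1.576, 0.0]
contact_force: [1.1, 0.1, -2.7]
finger_gap: 0.272
finger_force: 50.0
t 5.75 pos [ 595.4 -226.   199.2] yaw 60.2 tilt 0.01 shift [-0.003  0.002  0.117] turn 0.002 F [ 1.1  0.1 -2.7] q6 0.03
```

View pics/c2.png

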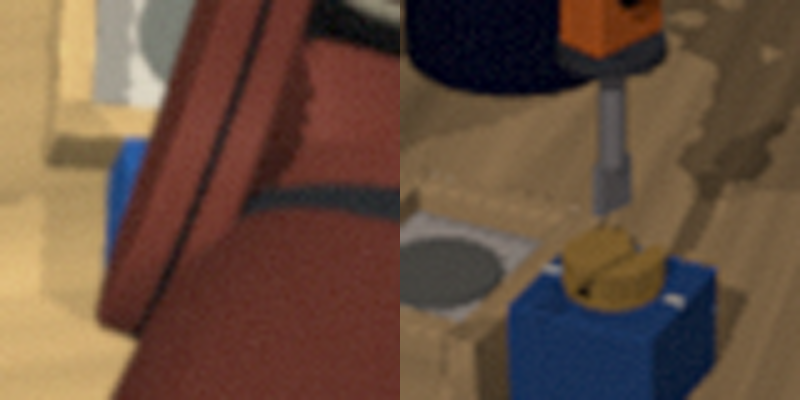

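```bash
python3 -c "
from h import *
print('tip',plane('side',282.4,162,93.3),'exp col/row of tip at tcp',proj('side',(595.4,-226,93.3)))
for p in [(595.5,-227,72),(595.5,-227,58)]: print(proj('side',p))
s=cv2.imread('pics/s2.png')
for c in blobs(s[155:190,265:300],(14,130,90),(26,255,255)): print(cv2.boundingRect(c))
th=np.linspace(0,6.28,60)
for c0 in [(595.5,-227)]:
  q=np.array([proj('side',(c0[0]+22*np.cos(a),c0[1]+22*np.sin(a),z)) for a in th for z in (58,72)]);print(q.min(0),q.max(0))
  q=np.array([proj('top',(c0[0]+22*np.cos(a),c0[1]+22*np.sin(a),z)) for a in th for z in (58,72)]);print(q.min(0),q.max(0))
t=cv2.imread('pics/top0.png')
m=np.vstack(blobs(t[175:210,345:380],(14,130,90),(26,255,255)));print(cv2.boundingRect(m))
"
```

```text
tip [ 595.5271583  -225.49015896   93.3       ] exp col/row of tip at tcp (np.float64(282.5136052752834), np.float64(161.89704077075254))
(np.float64(282.62302318564815), np.float64(170.02346906718395))
(np.float64(282.6487925305014), np.float64(175.41708438654854))
(8, 10, 20, 17)
[272.78451081 165.1495519 ] [292.4745622  180.50757855]
[350.99814661 182.1933775 ] [373.29315051 204.30006686]
(7, 8, 21, 21)
```

```bash
python3 -m pendant '[[0,[-0.003,0.002,0.03],0.002],[0,[-0.003,0.002,0.05],0.002],[0,[-0.003,0.002,0.065],0.002],[0,[-0.003,0.002,0.08],0.002],[0,[-0.003,0.002,0.09],0.002],[0,[-0.003,0.002,0.1],0.002],[0,[-0.003,0.002,0.107],0.002],[0,[-0.003,0.002,0.107],0.002],[0,[-0.003,0.002,0.107],0.002]]'
python3 -c "
from h import *
go(595.5,-227,164,60);print(read_state()['torque'])
s=capture('side')
cv2.imwrite('pics/c3.png',cv2.resize(s[120:200,240:320],(500,500),interpolation=cv2.INTER_CUBIC))"
```

```text
t: 6.75
eef_pos: [595.6, -228.1, 167.2]
tcp_rot: [2.721, 1.569, 0.0]
contact_force: [-0.1, -0.5, -3.3]
finger_gap: 0.274
finger_force: 50.0
t 6.75 pos [ 595.6 -228.1  167.2] yaw 59.9 tilt 0.01 shift [ 0.003 -0.002  0.011] turn -0.001 F [-0.1 -0.5 -3.3] q6 0.04
[ 0.03477068 -0.03731961  0.00200108]
```

View pics/c3.png

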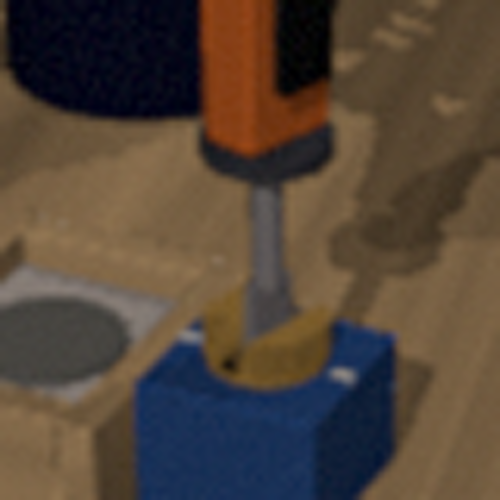

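```bash
python3 -m pendant '[[0,[0.002,-0.001,0.006],0],[0,[0.002,-0.001,0.006],0],[0,[0.002,-0.001,0.006],0],[0,[0.002,-0.001,0.006],0],[0,[0.002,-0.001,0.006],0.04],[0,[0.002,-0.001,0.006],0.08],[0,[0.002,-0.001,0.006],0.12],[0,[0.002,-0.001,0.006],0.16],[0,[0.002,-0.001,0.006],0.2],[0,[0.002,-0.001,0.006],0.24],[0,[0.002,-0.001,0.006],0.28],[0,[0.002,-0.001,0.006],0.32],[0,[0.002,-0.001,0.006],0.36],[0,[0.002,-0.001,0.006],0.4],[0,[0.002,-0.001,0.006],0.44],[0,[0.002,-0.001,0.006],0.48],[0,[0.002,-0.001,0.006],0.52],[0,[0.002,-0.001,0.006],0.56],[0,[0.002,-0.001,0.006],0.58],[0,[0.002,-0.001,0.006],0.58]]'
python3 -c "
from h import *
go(595.5,-227,165.5,-12);print(read_state()['torque'])"
```

```text
t: 8.8
eef_pos: [595.2, -226.5, 165.2]
tcp_rot: [-3.129, 0.265, 0.002]
contact_force: [-1.1, 3.2, -0.9]
finger_gap: 0.27
finger_force: 50.0
t 8.8 pos [ 595.2 -226.5  165.2] yaw -9.7 tilt 0.12 shift [ 0.001  0.002 -0.001] turn 0.019 F [-1.1  3.2 -0.9] q6 1.25
[0.97998877 0.49053366 0.13587086]
```

```bash
python3 -m pendant '[[0,[0,0,0],0.017],[0,[0,0,0],0.033],[0,[0,0,0],0.05],[0,[0,0,0],0.067],[0,[0,0,0],0.067]]'
python3 -c "
from h import *
go(595.5,-227,165.5,-12);print(read_state()['torque'])"
python3 -m pendant '[[0,[0,0,0],0.017],[0,[0,0,0],0.033],[0,[0,0,0],0.033]]'
python3 -c "
from h import *
go(595.5,-227,165.5,-12);print(read_state()['torque'])
t,s=capture('top'),capture('side')
cv2.imwrite('pics/c4.png',cv2.resize(s[120:200,240:320],(500,500),interpolation=cv2.INTER_CUBIC))"
```

```text
t: 9.3
eef_pos: [595.3, -226.5, 165.2]
tcp_rot: [-3.103, 0.481, 0.002]
contact_force: [-2.3, 5.5, -0.2]
finger_gap: 0.27
finger_force: 50.0
t 9.3 pos [ 595.3 -226.5  165.2] yaw -17.6 tilt 0.11 shift [ 0.001  0.001 -0.001] turn -0.047 F [-2.3  5.5 -0.2] q6 1.39
[1.31630455 0.55078342 0.07757772]
t: 9.6
eef_pos: [595.3, -226.4, 165.2]
tcp_rot: [-3.084, 0.588, 0.002]
contact_force: [-2.0, 4.1, 0.7]
finger_gap: 0.273
finger_force: 50.0
t 9.6 pos [ 595.3 -226.4  165.2] yaw -21.6 tilt 0.11 shift [ 0.001  0.002 -0.001] turn -0.08 F [-2.   4.1  0.7] q6 1.46
[1.40962886 0.57823541 0.04878097]
```

View pics/c4.png

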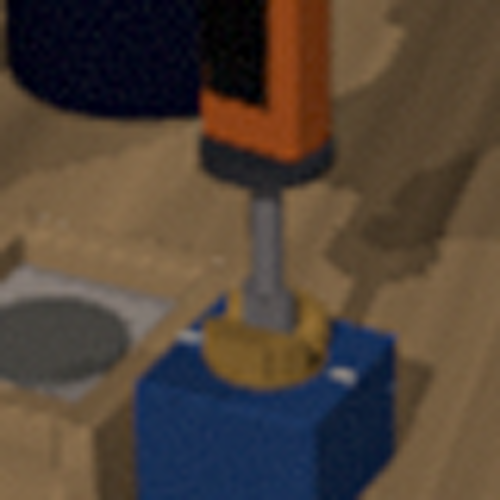

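```bash
python3 -m pendant '[[0,[0,0,0],0.017],[0,[0,0,0],0.033],[0,[0,0,0],0.033]]'
python3 -c "
from h import *
go(595.5,-227,165.5,-12);print(read_state()['torque'])"
python3 -m pendant '[[0,[0,0,0],0.017],[0,[0,0,0],0.033],[0,[0,0,0],0.033]]'
python3 -c "
from h import *
go(595.5,-227,165.5,-12);print(read_state()['torque'])"
```

```text
t: 10.0
eef_pos: [595.4, -226.4, 165.2]
tcp_rot: [-3.062, 0.694, 0.002]
contact_force: [-1.7, 4.8, 1.1]
finger_gap: 0.271
finger_force: 50.0
t 10.0 pos [ 595.4 -226.4  165.2] yaw -25.5 tilt 0.12 shift [ 0.001  0.002 -0.001] turn -0.113 F [-1.7  4.8  1.1] q6 1.53
[1.48041244 0.55030709 0.15852359]
t: 10.3
eef_pos: [595.4, -226.3, 165.2]
tcp_rot: [-3.037, 0.798, 0.002]
contact_force: [-1.8, 4.6, 0.5]
finger_gap: 0.269
finger_force: 50.0
t 10.3 pos [ 595.4 -226.3  165.2] yaw -29.4 tilt 0.1 shift [ 0.001  0.002 -0.001] turn -0.145 F [-1.8  4.6  0.5] q6 1.6
[1.47540587 0.51206523 0.47886264]
```

```bash
python3 -m pendant '[[0,[0,0,0],0.017],[0,[0,0,0],0.025],[0,[0,0,0],0.025],[0,[0,0,0],0.025]]'
python3 -c "
from h import *
go(595.5,-227,165.5,-12);print(read_state()['torque'])"
python3 -m pendant '[[0,[0,0,0],-0.03],[0,[0,0,0],-0.08],[0,[0,0,0],-0.08]]'
python3 -c "
from h import *
go(595.5,-227,165.5,-12);print(read_state()['torque'])"
```

```text
t: 10.7
eef_pos: [595.5, -226.3, 165.2]
tcp_rot: [-3.016, 0.875, 0.002]
contact_force: [-3.0, 5.2, 0.7]
finger_gap: 0.275
finger_force: 50.1
t 10.7 pos [ 595.5 -226.3  165.2] yaw -32.4 tilt 0.09 shift [ 0.001  0.002 -0.001] turn -0.17 F [-3.   5.2  0.7] q6 1.65
[1.45081524 0.45227766 0.8083761 ]
t: 11.0
eef_pos: [595.6, -226.5, 165.0]
tcp_rot: [-3.078, 0.621, 0.001]
contact_force: [-1.0, 5.5, -1.7]
finger_gap: 0.271
finger_force: 50.0
t 11.0 pos [ 595.6 -226.5  165. ] yaw -22.8 tilt 0.09 shift [ 0.     0.002 -0.002] turn -0.09 F [-1.   5.5 -1.7] q6 1.48
[1.57697725 0.26776278 0.07241845]
```

```bash
python3 -m pendant '[[0,[0,0,0],0.01],[0,[0,0,-0.02],0.01],[0,[0,0,-0.05],0.01],[0,[0,0,-0.1],0.01],[0,[0,0,-0.16],0.01],[0,[0,0,-0.22],0.01],[0,[0,0,-0.22],0.01],[0,[-0.2,0,-0.24],0],[0,[-0.35,0,-0.24],0],[0,[-0.5,0,-0.24],0],[0,[-0.5,0,-0.24],0],[0,[-0.5,0,-0.24],0]]'
python3 -c "
from h import *
go(463.9,38.6,235,30);print(read_state()['torque'])
t,s=capture('top'),capture('side');cv2.imwrite('pics/t5.png',t);cv2.imwrite('pics/s5.png',s)
r=lambda im,a,b:cv2.resize(im[a[0]:a[1],b[0]:b[1]],(400,400),interpolation=cv2.INTER_CUBIC)
cv2.imwrite('pics/c5.png',np.hstack([r(t,(160,220),(330,390)),r(s,(80,220),(240,380))]))"
```

```text
t: 12.2
eef_pos: [456.9, -168.9, 237.8]
tcp_rot: [3.077, -0.626, 0.003]
contact_force: [1.2, 0.1, -2.5]
finger_gap: 0.273
finger_force: 50.0
t 12.2 pos [ 456.9 -168.9  237.8] yaw -23.0 tilt 0.13 shift [-0.249 -0.646  0.008] turn -0.442 F [ 1.2  0.1 -2.5] q6 1.46
[ 0.03135565 -0.00214619 -0.04813127]
```

View pics/c5.png

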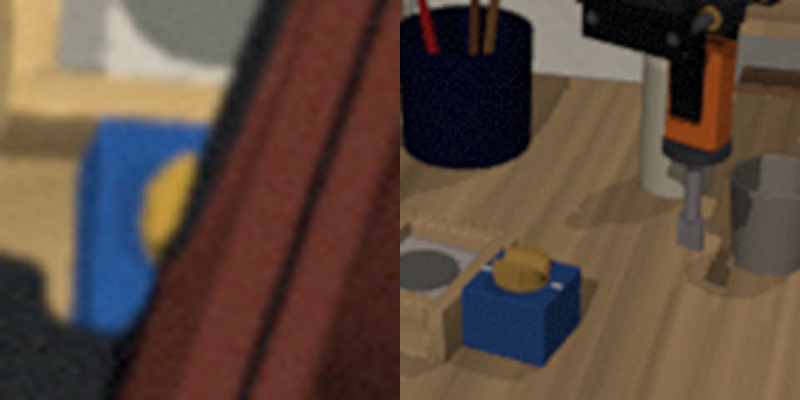

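```bash
python3 -c "
from h import *
print(proj('side',(456.9,-168.9,131.8)),proj('side',(456.9,-168.9,174)), 'collar seen',240+(698-400)*.35,80+150*.35)"
python3 -m pendant '[[0,[-0.05,-0.13,0],-0.07],[0,[-0.1,-0.26,0],-0.14],[0,[-0.15,-0.39,0],-0.21],[0,[-0.2,-0.52,0],-0.28],[0,[-0.249,-0.646,0],-0.35],[0,[-0.249,-0.646,0.008],-0.442],[0,[-0.249,-0.646,0.008],-0.442],[0,[-0.249,-0.646,0.008],-0.442],[0,[-0.249,-0.646,0.008],-0.442],[0,[-0.249,-0.646,0.008],-0.442]]'
python3 -c "
from h import *
go(463.9,38.6,123,30)
t,s=capture('top'),capture('side')
cv2.imwrite('pics/c6.png',cv2.resize(s[130:310,240:420],(500,500),interpolation=cv2.INTER_CUBIC))"
```

```text
(np.float64(341.77821863638746), np.float64(166.7900047325729)) (np.float64(343.049848638521), np.float64(148.19037848136495)) collar seen 344.3 132.5
t: 13.3
eef_pos: [465.0, 38.4, 235.0]
tcp_rot: [3.035, 0.812, 0.0]
contact_force: [0.0, -0.4, -2.2]
finger_gap: 0.271
finger_force: 50.0
t 13.3 pos [465.   38.4 235. ] yaw 30.0 tilt 0.01 shift [-0.003 -0.003  0.373] turn -0.0 F [ 0.  -0.4 -2.2] q6 0.96
```

View pics/c6.png

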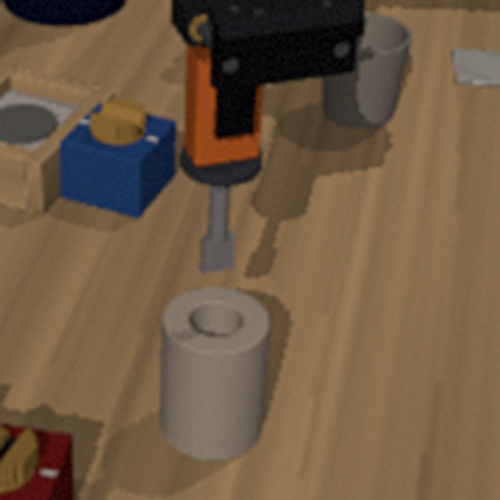

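```bash
python3 -m pendant '[[0,[-0.003,-0.003,0.06],0],[0,[-0.003,-0.003,0.12],0],[0,[-0.003,-0.003,0.18],0],[0,[-0.003,-0.003,0.24],0],[0,[-0.003,-0.003,0.3],0],[0,[-0.003,-0.003,0.34],0],[0,[-0.003,-0.003,0.365],0],[0,[-0.003,-0.003,0.378],0],[0,[-0.003,-0.003,0.378],0],[0,[-0.003,-0.003,0.378],0]]'
python3 -c "
from h import *
go(463.9,38.6,121,30)"
```

```text
t: 14.4
eef_pos: [463.8, 39.0, 122.2]
tcp_rot: [3.034, 0.814, 0.002]
contact_force: [-0.5, 0.2, -1.7]
finger_gap: 0.275
finger_force: 50.0
t 14.4 pos [463.8  39.  122.2] yaw 30.0 tilt 0.07 shift [-0.     0.001  0.004] turn 0.0 F [-0.5  0.2 -1.7] q6 0.96
```

```bash
python3 -m pendant '[[0,[0,0,0.004],0],[0,[0,0,0.004],0],[40,[0,0,0.004],0],[60,[0,0,0.004],0],[80,[0,0,0.004],0],[100,[0,0,0.004],0],[100,[0,0,0.004],0],[100,[0,0,0.004],0],[100,[0,0,0.004],0],[100,[0,0,0.004],0],[100,[0,0,0.004],0],[100,[0,0,-0.1],0],[100,[0,0,-0.2],0],[100,[0,0,-0.3],0],[100,[0,0,-0.4],0],[100,[0,0,-0.4],0],[100,[-0.3,0.3,-0.4],0],[100,[-0.3,0.3,-0.4],0],[100,[-0.3,0.3,-0.4],0],[100,[-0.3,0.3,-0.4],0]]'
python3 -c "
from h import *
go(463.9,38.6,121,30)
t,s=capture('top'),capture('side')
cv2.imwrite('pics/c7.png',np.hstack([cv2.resize(x,(400,300)) for x in (t,s)]))
for n,im in(('top',t),('side',s)):
    for c in blobs(im,(3,200,120),(14,255,255)): print(n,cv2.minAreaRect(c))"
```

```text
t: 16.4
eef_pos: [429.3, -86.5, 240.6]
tcp_rot: [3.035, 0.808, -0.002]
contact_force: [0.3, 0.7, -0.9]
finger_gap: 1.002
finger_force: 0.0
t 16.4 pos [429.3 -86.5 240.6] yaw 29.8 tilt 0.08 shift [ 0.308 -0.304  0.398] turn -0.001 F [ 0.3  0.7 -0.9] q6 0.67
top ((240.90245056152344, 266.3780517578125), (22.332849502563477, 13.743291854858398), 51.34019470214844)
side ((319.8069763183594, 223.92935180664062), (41.23709487915039, 23.8570613861084), 86.90594482421875)
```

View pics/c7.png

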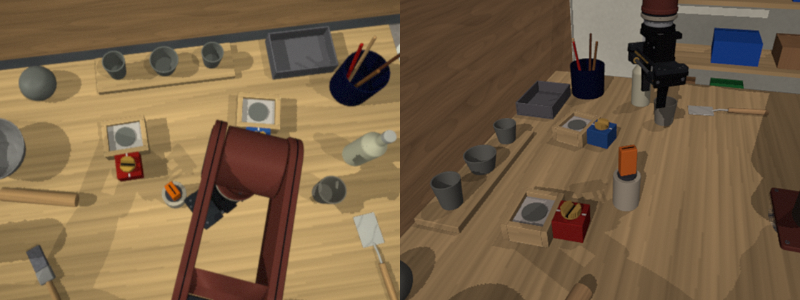

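The driver stands upright in its holder, at the same pixels as at the start (241,266 in the top view and 320,224 in the side view). The gripper is clear of everything.

```bash
python3 -c "
from cell import *
print(job_done())"
```

```text
the job is handed in; nothing more can be done
None
```

I turned the blue screw clockwise to its stop (slot in line with the white marks), stood the driver back upright in its holder and let go, left the red screw untouched, and handed the job in at about 16.5 s; no verdict was returned.

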